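Set the food warmer's dial for the greens

TASK

The white dish of chopped greens stands on one of the two plates of the food warmer, a smaller beige dish on the other. Turn the dial in front of the plate with the greens clockwise, click by click, to heat setting 3 (the third bar after the dot that means off; the bars grow longer up to setting 4), and let go of it. Leave the other dial as it is set, and do not shift the two dishes.

Things in the scene. Friction and masses are not known exactly. Their poses are not given: they have to be found in the camera images.
- warmer: fixed flat aluminium box, 210 mm deep (x, front to back), 250 wide (y, to the left), top 45 mm high. Origin: centre of its underside. Two dark plates, 108 mm across, at x 50, y +65 (left) and -65 mm (right); the dial of each in front of it, axis at x -70, same y. White marks round a dial, clockwise: dot (off, left rear), four bars (1 to 4). Pointer at 0.96 rad minus the joint value from +x, counterclockwise
- greens: white enamel dish with chopped greens, 95 x 87 mm, 46 mm high, on one of the two plates; origin at the centre of its underside
- small_dish: small beige square dish with a dab of green paste, 61 x 61 mm, 30 mm high, on the other plate; origin at the centre of its underside
- dial_left_tip (a point): pointer end of the left dial's black grip bar (42 mm long, 16 mm thick, from 4 to 42 mm above the warmer's top; white pointer line), 30 mm above the warmer's top. z up, x along the bar from the dial's upright axis to the pointer: the axis, the middle of the bar, is 20 mm back along -x. A round skirt, 42 mm across, 6 mm high, lies under the bar. Grip the bar across, on the axis
- dial_right_tip (a point): pointer end of the right dial's black grip bar (42 mm long, 16 mm thick, from 4 to 42 mm above the warmer's top; white pointer line), 30 mm above the warmer's top. z up, x along the bar from the dial's upright axis to the pointer: the axis, the middle of the bar, is 20 mm back along -x. A round skirt, 42 mm across, 6 mm high, lies under the bar. Grip the bar across, on the axis
- dial_left (a joint): dial in front of the left plate: 0 rad = pointer at the dot (off); grows as it is turned clockwise seen from above, 0.48 rad (27.5 degrees) a click. Settings 1, 2, 3, 4 lie at 0.48, 0.96, 1.44, 1.92; stops at 0 and 1.92. Springs into the nearest setting when let go (0.065 N m takes it over a click). Starts at off, 1 or 2
- dial_right (a joint): dial in front of the right plate: 0 rad = pointer at the dot (off); grows as it is turned clockwise seen from above, 0.48 rad (27.5 degrees) a click. Settings 1, 2, 3, 4 lie at 0.48, 0.96, 1.44, 1.92; stops at 0 and 1.92. Springs into the nearest setting when let go (0.065 N m takes it over a click). Starts at off, 1 or 2
Things that resemble listed ones, but are neither listed nor needed, are in the scene too. What is shaped like the greens but orange is not meant.

How it is judged:
By the outcome, as a careful person would: the job done as asked, in the order asked, and still so for the second after the job is handed in, with the robot touching nothing.
It also fails if it takes over 35 s, if anything falls off the work surface, if the arm or the gripper's body presses on something with over 40 N, if the wrist force passes 120 N, or if a joint passes its speed limit or range.

ROBOT

A 7-joint arm with a two-finger parallel gripper is mounted at the origin on a cart in front of the work surface, level with it; the furniture and walls round the work are solid. World frame = base frame: x ahead of the robot, y to its left, z up, the work surface at z = 0. Lengths are in m, angles in rad, forces in N, time in s.
With the tool pointing down it reaches from about 0.425 to 0.875 m from the base axis. Payload 4.7 kg.
Tool frame: the origin (TCP) lies on the centre line of the jaws, within the pads' length; the fingertips stand 11 mm ahead of it and the grasp point (between the pads) lies 8 mm behind it; z points along the fingers, y is the line along which they close (so a half turn about z gives the same grasp; the last joint's range is limited). The gripper opens to 85 mm and grips with 20 to 120 N. Pads are 22 mm wide; open, the fingers measure 114 mm over their backs; the gripper's body (76 mm by 85 mm) begins 54 mm behind the grasp point. The pads swing forward as they close: fully open they stand 13 mm farther back than shut.
Start: joints at [1.307, 0.321, -0.07, 1.45, 0.023, 1.371, -0.057], TCP at [0.178, -0.625, 0.242] pointing down, gripper open.
Joint ranges: [-2.86, 2.86], [-0.3, 2.09], [-1.38, 1.24], [0.06, 2.45], [-1.56, 4.7], [0.09, 2.05], [-2.69, 2.69]. Speed limits (rad/s): [2.57, 2.57, 3.14, 3.14, 3.14, 3.14, 3.14].

INTERFACE

Orientations are given as a unit quaternion [x, y, z, w].
In Python, from cell import manip, open_jaws, clamp, solver, snapshot, get_calibration, ticket, status gives the robot as it stands. Calls block until the motion is done:
- manip.reach(position, orientation): joint-space move of the TCP to a pose.
- manip.move_straight(position, rot=None, feed=0.15, threshold=None): straight line of the TCP; rot=None keeps the orientation; feed is the mean speed in m/s. With threshold (N) it stops when the force on the tool has changed by that much, and returns True; else False.
- manip.set_joints(angles): joint-space move.
- open_jaws() and clamp(f_grip=None): open the fingers fully, or close them until they stop; f_grip is the grip in N (None keeps the last).
- manip.wait(seconds).
- solver.solve_ik(position, orientation): joint angles nearest the present ones, or None.
- snapshot(name): name is "side" or "top"; returns (picture, depth): 384x512x3 uint8, red, green, blue; 384x512 float32, m along the optical axis (not along the pixel's ray), 0 where there is no reading.
- get_calibration(name): a dict with "fx", "fy", "cx", "cy" (pixels), "dist" ([k1, k2, p1, p2, k3] as OpenCV has them; the pictures are not rectified), "rvec" (rotation vector, rad) and "tvec" (3), from world to camera coordinates, as OpenCV has them. Camera axes: x right, y down, z forward; pixel columns grow to the right and rows downward; lengths in m; the calibration is good to about 2 mm. A picture is of the moment at which its call begins. get_calibration takes no time and is no camera call.
A pose or a line that the arm cannot do raises manip.MotionError and nothing moves.
- ticket.sign_off(): hands the job in; it is judged then, once.
Readings, each from a call of its own:
- status.read_time_s(): time.
- status.read_q(): joint angles.
- status.read_joint_velocities(): joint speeds.
- status.read_joint_efforts(): joint torques, N m.
- status.read_tcp_pos(): TCP position.
- status.read_eef_rot(): TCP orientation.
- status.read_contact_force(): force on the tool from outside, world axes, zero at the start.
- status.read_moment(): the same for the moment, N m.
- status.read_width(): finger opening in m.
- status.read_grip_force(): force on a finger pad.
Only numpy, scipy, OpenCV 4.12 (cv2) and the standard library are available. Lean on these libraries where they do the work, as an engineer would, in place of code of your own. Each camera call takes 0.05 s, during which the arm holds its last target. There are 200 camera calls.

## Working session

There is one attempt and no reset: what is moved stays moved. The work goes in short steps, each a Python script; the robot and the scene stay as the last script left them, time stands still between calls to the robot, and variables do not carry over. Pictures are saved under pics/ and viewed, at most 10 in all, crops included, and the job is handed in when it is done.

```bash
mkdir -p pics; ls; python3 - <<'E'
from cell import *
import cv2,numpy as np
for n in("top","side"):
    p,d=snapshot(n); np.savez(f"/tmp/{n}.npz",p=p,d=d); cv2.imwrite(f"pics/{n}0.png",p[:,:,::-1])
    print(n,get_calibration(n))
E
```

```text
pics
top {'fx': 383.2209486394589, 'fy': 383.2209486394589, 'cx': 258.5160473653203, 'cy': 190.52672576583203, 'dist': array([-0.11629905,  0.        ,  0.        ,  0.        ,  0.        ]), 'rvec': array([ 2.08620176, -2.14134199,  0.19682669]), 'tvec': array([-0.17788491,  0.4021226 ,  0.92403935])}
side {'fx': 440.17489196601576, 'fy': 440.17489196601576, 'cx': 248.06549128564467, 'cy': 193.87333733607142, 'dist': array([-0.1465669,  0.       ,  0.       ,  0.       ,  0.       ]), 'rvec': array([ 0.11052651, -2.60367607,  1.61952456]), 'tvec': array([0.39572483, 0.16140457, 0.76230198])}
```

View pics/top0.png

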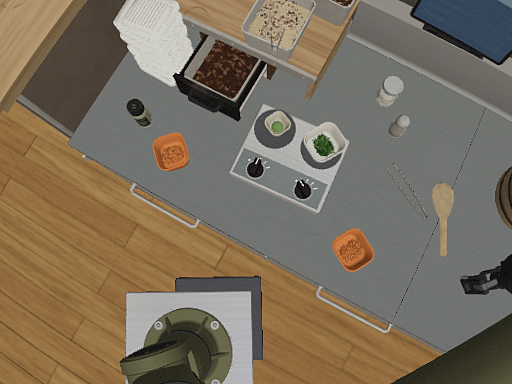

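View pics/side0.png

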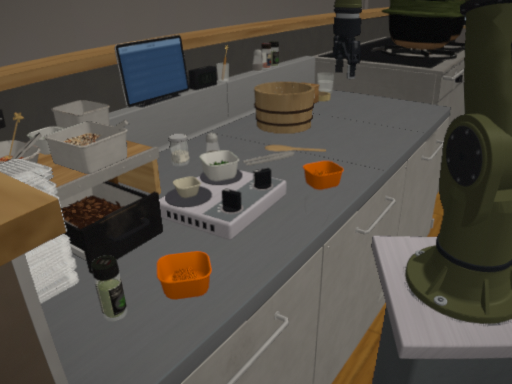

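The top view shows the warmer with corners at about (263,105), (349,142), (320,212) and (231,175). The greens are on the right plate at (323,145), so the target is the right dial at (303,188). Next I measure the pose and zoom in on the dials.

```bash
cat > h.py <<'E'
import cv2,numpy as np
from cell import *
def cal(n):
    c=get_calibration(n); K=np.array([[c['fx'],0,c['cx']],[0,c['fy'],c['cy']],[0,0,1]]); return K,c['dist'],c['rvec'],c['tvec']
def ray(n,uv,z):
    K,D,r,t=cal(n); R=cv2.Rodrigues(r)[0]
    u=cv2.undistortPoints(np.float64(uv).reshape(-1,1,2),K,D)[:,0]
    d=np.c_[u,np.ones(len(u))]@R; o=-R.T@t
    return o+d*((z-o[2])/d[:,2])[:,None]
def proj(n,P):
    K,D,r,t=cal(n); return cv2.projectPoints(np.float64(P),r,t,K,D)[0][:,0]
E
python3 - <<'E'
from h import *
p=np.load('/tmp/top.npz')['p']
hsv=cv2.cvtColor(p,cv2.COLOR_RGB2HSV)
m=((hsv[...,2]>150)&(hsv[...,1]<40)).astype(np.uint8)
roi=np.zeros_like(m); cv2.fillPoly(roi,[np.array([[264,98],[357,140],[323,220],[222,177]])],1); m&=roi
cs=cv2.findContours(m,0,2)[0]; c=max(cs,key=cv2.contourArea)
W=ray('top',c[:,0,:],0.045)[:,:2].astype(np.float32)
r=cv2.minAreaRect(W); print(r); print(cv2.boxPoints(r)); print(proj('top',np.c_[cv2.boxPoints(r),[.045]*4]))
print('dials rough',ray('top',[[256,168],[303,188]],.087))
a=cv2.resize(p[145:210,225:335],None,fx=7,fy=7,interpolation=cv2.INTER_CUBIC)
cv2.imwrite('pics/z1.png',a[:,:,::-1])
s=np.load('/tmp/side.npz')['p']
cv2.imwrite('pics/z2.png',cv2.resize(s[160:225,205:285],None,fx=7,fy=7,interpolation=cv2.INTER_CUBIC)[:,:,::-1])
E
```

```text
((0.4878954589366913, -0.2726133465766907), (0.24677468836307526, 0.21872009336948395), 63.650081634521484)
[[ 0.33513218 -0.33464107]
 [ 0.53112733 -0.43172044]
 [ 0.64065874 -0.21058562]
 [ 0.44466358 -0.11350626]]
[[318.38156357 213.13121662]
 [351.4540228  136.67661555]
 [264.63990623  99.26547205]
 [228.36868134 172.41230779]]
dials rough [[ 0.44320488 -0.18399918  0.087     ]
 [ 0.39092673 -0.29490776  0.087     ]]
```

View pics/z1.png

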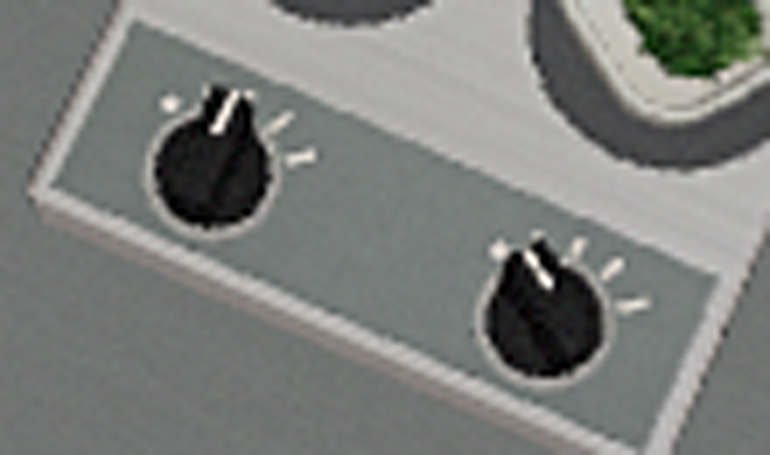

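The zoom shows the right dial's skirt centred at about (302.6,190.4) in the full picture, with its pointer one click past the dot or less. I compute the angles next.

```bash
python3 - <<'E'
from h import *
f=lambda x,y:[(x+.5)/7-.5+225,(y+.5)/7-.5+145]
S=ray('top',[f(212,172),f(543,320)],.05); v=S[0]-S[1]; yaw=np.arctan2(v[1],v[0])-np.pi/2
print('skirts',S,np.linalg.norm(v),'yaw',yaw)
fl=ray('top',[f(40,192),f(650,455)],.045);w=fl[0]-fl[1];print('front edge',fl,np.linalg.norm(w),np.arctan2(w[1],w[0])-np.pi/2)
for nm,a,b,ax in(('L',(217,131),(236,93),S[0]),('R',(550,288),(528,252),S[1])):
    P=ray('top',[f(*a),f(*b)],.087); d=P[1]-P[0]; an=np.arctan2(d[1],d[0])
    t=P[1]-ax; 
    print(nm,P,'joint',.96-(an-yaw),'tip-based',.96-(np.arctan2(t[1],t[0])-yaw))
    for z,j in[(k*.48,k) for k in range(3)]:
        a2=.96-z+yaw; print(j,a2, (np.array(proj('top',[[ax[0]+.02*np.cos(a2),ax[1]+.02*np.sin(a2),.087]]))[0]-[225,145])*7)
for z in(0,.48,.96,1.44,1.92): # marks
    for ax in S:
        a2=.96-z+yaw; print(z,(proj('top',[[ax[0]+.028*np.cos(a2),ax[1]+.028*np.sin(a2),.045]])[0]-[225,145])*7)
E
```

```text
skirts [[ 0.44996408 -0.18058312  0.05      ]
 [ 0.3926793  -0.29660796  0.05      ]] 0.12939594531142123 yaw -0.4586178926549145
front edge [[ 0.44559476 -0.11836119  0.045     ]
 [ 0.34406371 -0.33275017  0.045     ]] 0.2372154886400862 -0.4422918251737684
L [[ 0.45499694 -0.18323945  0.087     ]
 [ 0.46843546 -0.19013605  0.087     ]] joint 0.9755308036983511 tip-based 0.9786748145870997
0 0.5013821073450855 [177.75949172  94.12135331]
1 0.0213821073450855 [204.10335223  86.56132296]
2 -0.4586178926549145 [231.0217897   91.55034379]
R [[ 0.39648392 -0.29551491  0.087     ]
 [ 0.40926154 -0.28858455  0.087     ]] joint 0.004406250993170158 tip-based 0.050733156292218196
0 0.5013821073450855 [520.23484174 246.39636814]
1 0.0213821073450855 [546.67047951 238.69115563]
2 -0.4586178926549145 [574.00297819 243.85260693]
0 [170.62393949 107.78740737]
0 [497.86708021 253.47250001]
0.48 [205.88926897  97.65837164]
0.48 [533.26067148 243.156031  ]
0.96 [241.92784785 104.34794165]
0.96 [569.82833211 250.06242554]
1.44 [270.71441154 126.40057652]
1.44 [599.4278309  272.66939772]
1.92 [285.76407275 158.96003266]
1.92 [615.41043541 305.98775177]
```

View pics/z2.png

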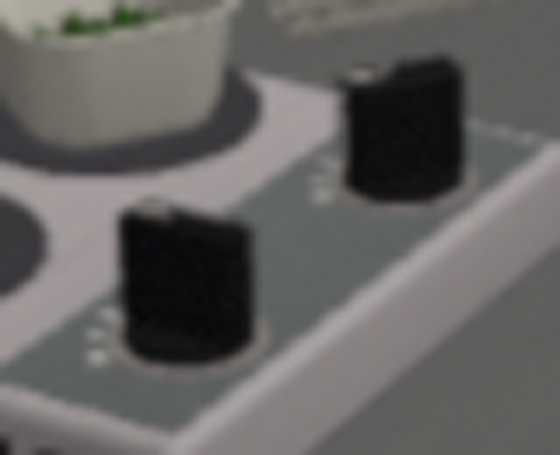

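Projected marks match the seen ones. The left dial is at 2 and the right dial is at 0, so it needs +1.44 rad, from bar angle 0.50 to -0.94. Next I plan the approach and check the wrist range.

```bash
cat >> h.py <<'E'
from scipy.spatial.transform import Rotation as Ro
AX=np.array([.3930,-.2964]); A0=.501
def quat(th): # tool x along world angle th, z down
    c,s=np.cos(th),np.sin(th); return Ro.from_matrix(np.array([[c,s,0],[s,-c,0],[0,0,-1.]])).as_quat()
E
python3 - <<'E'
from h import *
best=None
for k in(0,1,-1):
    q0=solver.solve_ik([*AX,.068],quat(A0+k*np.pi)); q1=solver.solve_ik([*AX,.068],quat(A0-1.44+k*np.pi))
    print(k,None if q0 is None else np.round(q0,2),None if q1 is None else np.round(q1,2))
print(status.read_time_s(), status.read_width())
E
```

```text
0 [ 0.94  0.17 -0.37  2.02  0.08  0.96 -0.54] [ 0.82  0.16 -0.25  2.02  0.05  0.96 -1.96]
1 [ 1.63  0.37 -1.17  2.    0.4   1.03  2.34] [ 1.06  0.19 -0.5   2.01  0.11  0.97  1.14]
-1 [ 1.63  0.37 -1.17  2.    0.4   1.03  2.34] [ 1.06  0.19 -0.5   2.01  0.11  0.97  1.14]
0.1 0.08553075708667282
```

```bash
python3 - <<'E'
from h import *
manip.reach([*AX,.19],quat(A0)); print(status.read_time_s())
hit=manip.move_straight([*AX,.068],feed=.08,threshold=8); print(hit,status.read_tcp_pos(),status.read_contact_force())
clamp(25); print(status.read_width(),status.read_grip_force(),status.read_contact_force(),status.read_moment(),status.read_time_s())
p,d=snapshot('side'); cv2.imwrite('pics/g.png',cv2.resize(p[90:240,150:320],None,fx=4,fy=4)[:,:,::-1])
E
```

```text
1.5667
False [ 0.3933151  -0.29664673  0.06848395] [ 0.90053668  0.67952938 -0.26478762]
0.01566767495311169 28.843401074409485 [-3.27912146  2.30170067  5.0294741 ] [0.60184142 0.53404303 0.0139433 ] 3.875
```

View pics/g.png

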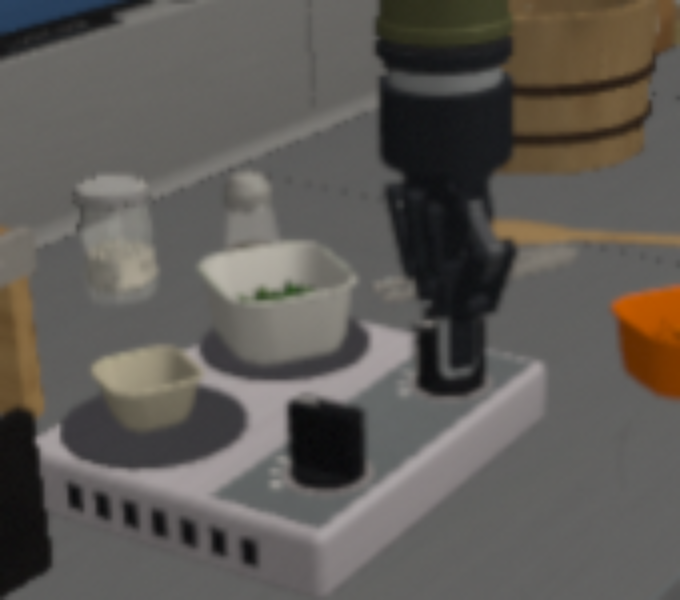

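The bar of the right dial is gripped, at crop position (450,345), with a width of 15.7 mm and low forces. Now I turn it click by click.

```bash
python3 - <<'E'
from h import *
q=np.array(status.read_q()); print(q.round(3))
for k in range(1,13):
    t=q.copy(); t[6]-=.12*k; manip.set_joints(t)
    if k%4==0:
        manip.wait(.2); R=Ro.from_quat(status.read_eef_rot()).as_matrix()
        print(k//4,'bar joint',A0-np.arctan2(R[1,0],R[0,0]),np.round(status.read_contact_force(),1),np.round(status.read_moment(),3),status.read_tcp_pos(),status.read_time_s())
open_jaws(); manip.wait(.3)
x,y,z=status.read_tcp_pos(); manip.move_straight([x,y,.2],feed=.12)
manip.set_joints([1.307,.321,-.07,1.45,.023,1.371,-.057])
print(status.read_time_s(),status.read_contact_force())
p,d=snapshot('top'); cv2.imwrite('pics/e.png',cv2.resize(p[100:215,225:360],None,fx=5,fy=5,interpolation=cv2.INTER_CUBIC)[:,:,::-1])
E
```

```text
[ 0.931  0.172 -0.364  2.018  0.074  0.966 -0.539]
1 bar joint 0.4769787618172516 [-1.9  0.6  2. ] [0.181 0.179 0.036] [ 0.39239122 -0.29539103  0.06817495] 5.125
2 bar joint 0.957023643275255 [-1.9  2.   3.7] [ 0.181  0.403 -0.004] [ 0.39233382 -0.29544945  0.06817807] 6.325
3 bar joint 1.4370618778022022 [-3.5  1.1  4.7] [0.237 0.592 0.031] [ 0.3923479  -0.29544979  0.06818871] 7.525
11.3833 [0.34816268 0.47624543 0.01991395]
```

View pics/e.png

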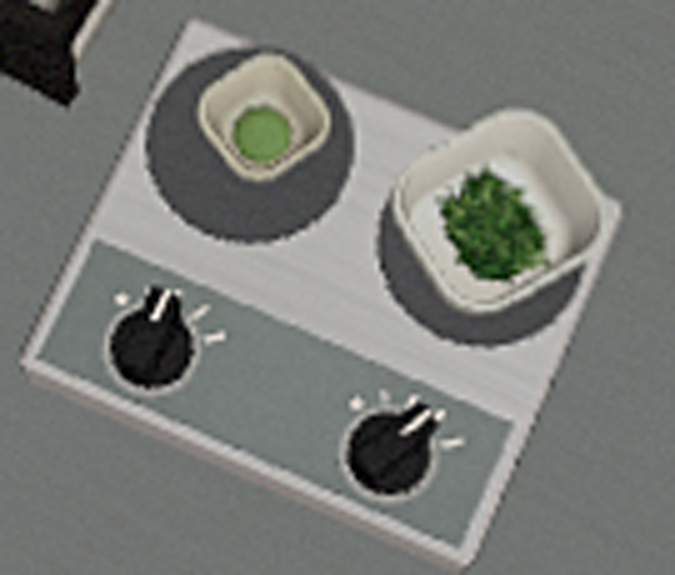

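The right pointer, at crop position (420,420), is on the third bar, with the dot, 1 and 2 to its left and 4 to its right. The left dial is unchanged and the dishes haven't moved.

```bash
python3 -c "
from cell import *
print(ticket.sign_off())"
```

```text
the job is handed in; nothing more can be done
None
```

The right dial, in front of the greens, was turned from off to setting 3 and let go; the left dial stayed at 2, the dishes did not move, and the job is handed in.

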